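# Wedge the sagging rest of a disc sander level

## Robot

A 6-joint arm with a two-finger parallel gripper is mounted at the origin on the work surface. World frame = base frame: x ahead of the robot, y to its left, z up, the work surface at z = 0. Lengths are in mm, angles in rad, forces in N, time in s.
With the tool pointing down it reaches from about 350 to 975 mm from the base axis. Payload 7.1 kg.
Tool frame: the origin (TCP) lies at the very end of the fingers, on their centre line; the grasp point (between the pads) lies 19 mm behind it (ctrl.grasp_offset is the distance from the TCP to the grasp point, in mm); z points along the fingers, y is the line along which they close (so a half turn about z gives the same grasp; the last joint's range is limited). The gripper opens to 88 mm and grips with 3 to 60 N. Pads are 20 mm wide; open, the fingers measure 115 mm over their backs; the gripper's body (75 mm by 178 mm) begins 61 mm behind the grasp point.
Start: joints at [-1.274, 0.423, 1.63, -0, 1.089, -0.019], TCP at [194.128, -594.07, 222.675] pointing down, gripper open.
Joint ranges: [-3, 3], [-0.9, 2.11], [0.09, 2.58], [-1.31, 4.45], [0.11, 2.69], [-2.54, 2.54]. Speed limits (rad/s): [2.39, 2.39, 3.01, 3.14, 3.14, 3.14].

## Interface

Orientations are given as a rotation vector (axis times angle).
In Python, from workcell import ctrl, viewer, ticket, models gives the robot as it stands.
- The arm moves only by the tool play_rows, never from a script. Its arguments are lists of equal length, an entry for each row: "dp": the shift along the world's x, y, z in mm, a list of three; "yaw": the turn about the world's z in degrees. In form: {"dp": [[tx, ty, tz], ...], "yaw": [yaw, ...]}. A call has 1 to 8 rows; each row shifts and turns the commanded pose from where the row before left it; what a row does not reach is not made up. A row lasts 1/12 s, in which the tool goes at most 41.7 mm and 7.16 degrees, less where a joint would pass 70% of its speed; a pose out of reach is approached as far as the arm can. A call is refused whole if a number of a shift passes 41.7 or a number of a turn 7.16, either way. A call with a gripper value outside its range is refused whole. "gripper" is the closure, from 0 (fully open) to 1 (shut), set as the call begins (left out, the last holds). The fingers move at their own pace and stop on an object; the grip force is fixed at half the most. Time passes only in rows, so rows that do not move let the fingers close. It gives the time, the measured TCP pose, the force, the opening and the grip force at its end, in the units of the state.
- ctrl.get_obs(): the state, without advancing time (a new reading comes with each control period).
- viewer.get_image(name): name is "scene" or "top" or "wrist"; returns a dict with "pixels" (480x640x3 uint8, red, green, blue), "range_z" (480x640 float32, mm along the optical axis (not along the pixel's ray), 0 where there is no reading), "fx", "fy", "cx", "cy" (pixels), "T" (4x4, takes a point from camera to world coordinates); the wrist camera has in their place "hand_eye" (4x4, takes a point from camera to tool coordinates, whose origin is the TCP and whose axes are the flange's). Camera axes: x right, y up, looking along -z (the intrinsics and any distortion apply to the point x, -y, -z); pixel columns grow to the right and rows downward; lengths in mm; the calibration is good to about 2 mm. A picture is of the moment at which its call begins: read the wrist's pose just before it.
- ticket.close_job(): hands the job in; it is judged then, once.
Trained networks look in a picture, given as the dict that the camera call returned (one of the last four; its "shot" number tells which), for a name from the list of things; names that differ only in an ending like _2 or _b are one class to them, and where a whole thing is asked for, a point or a joint stands for the part that bears it (a point fixed in the world has none). Each returns a list of dicts, best first, with "conf" (0 to 1); they miss things now and then, are a little off and sometimes report something else, mostly with a low value. They report only what shows in the picture. A call takes as long as a camera call. They do not tell look-alikes from the thing itself.
- models.look_for(picture, name): "bbox" ([centre column, centre row, width, height] in pixels, round what is visible of it).
- models.landmark_of(picture, name): "location" ([column, row] in pixels: a listed point, or the origin of a listed thing).
The state is a dict: "t": time; "qpos": joint angles; "qvel": joint speeds; "joint_torque": joint torques, N m; "ee_pos": TCP position; "orientation": TCP orientation; "ft_force": force on the tool from outside, world axes, zero at the start; "moment": the same for the moment, N m; "width": finger opening in mm; "grasp_force": force on a finger pad.
Only numpy, scipy, OpenCV 4.12 (cv2) and the standard library are available. Lean on these libraries where they do the work, as an engineer would, in place of code of your own. Each camera call takes 0.05 s, during which the arm holds its last target. There are 200 camera calls.

## Task

The work rest of the small disc sander sags because its front leg does not reach the bench. Take the wooden wedge from the steel tray and push it along the bench, thin end first, under the foot of the leg until the rest has come up level against its stop and the wedge is firmly tight, without forcing it. Lift the rest with the wedge alone, keeping the hand off the machine, leave the wedge there and the other things where they are.

Things in the scene. Friction and masses are not known exactly. Their poses are not given: they have to be found in the camera images.
- sander: Grey disc sander, 350 long, 235 wide, 168 high, fixed. Origin: on the bench right under the leg's foot when the rest is level; x points from the operator's side into the machine (push the wedge along it), z up. Leg: 8 mm rod with an 18 mm ball foot, on a lug at x -12 to 14, top z 100. Base from x 100. Leg length varies unmeasured: when level the foot is 10.5 to 15.5 off the bench.
- rest (a joint): Sag of the sander's aluminium work rest (166 wide, 98 deep, 8 thick) on its stiff hinge at x 105, z 92 of the sander: 0 = level, on its stop; grows as the front drops; starts 0.04 to 0.06 and stays where it is left. The foot sinks 1.05 mm per 0.01 rad.
- lug (a point): Top centre of the lug at the front edge of the rest, right above the leg. What the hand feels when pushing the wedge: 2 to 3 N of drag on the bench, 5 to 11 N in all while it lifts the rest; once the rest is on its stop it climbs 2 to 3 N per mm of travel: 4 to 7 N more than lifting took is tight. Over 25 N on the foot bends the leg.
- wedge: Plain wooden wedge, 150 long (x), 36 wide (y), 3 thick at the thin end (+x) rising evenly to 30 at the butt (-x); about 60 g. Origin: centre of its flat underside, which lies on the tray's 3 mm floor; x points to the thin end, z up. Grip it across its width near the butt (15 mm from its end). Once pushed in it holds by friction.
- tray: Fixed shallow steel tray 310 (x) by 210 (y), 18 high, floor and walls 3 thick. Origin: centre of its underside. In it lie, side by side about 95 apart in any order, the wedge, the ring clamp and the wax block.
- ring_clamp: Bystander in the tray: wooden ring clamp, two half-round jaws with a plastic ring, 140 long (x), 31 wide (y), 28 high. Origin: centre of its underside.
- wax_block: Bystander in the tray: dark carving-wax block 90 (x) by 38 (y) by 24. Origin: centre of its underside.
- wax_tube: Bystander on the bench: upright dark wax tube, 28 in diameter, 70 high. Origin: centre of its underside.
- flux_bottle: Bystander on the bench: white bottle, 44 in diameter, 105 high. Origin: centre of its underside.
Mind the look-alikes: they are no part of the job. Of the things shaped like the wedge, the wooden one is meant.

How it is judged (in metres and radians):
At the end, for the whole second after the job is handed in: The rest is level to within 0.01 rad, held up by the wedge, which is tight (it bears on the foot with more than 9 N), lies flat on the bench at rest and has been let go (value of joint rest below 0.01 rad and contact force between wedge and sander above 9 N and angle between wedge's own z axis and vertical below 0.04 rad and height (world z) of wedge below 0.004 m and linear speed of wedge below 0.01 m/s); the robot touches nothing.
It fails at once if the leg is forced: the wedge presses on the machine with more than 25 N (contact force between wedge and sander above 25 N).
It fails at once if the hand or arm bears on the machine with more than 4 N (contact force between any of the fingers, the arm and sander above 4 N).
It fails at once if a bystander is shifted by more than 25 mm (distance of any of ring_clamp, wax_block, wax_tube, flux_bottle from where it was at the start of the episode above 0.025 m).
It also fails if it takes over 67 s, if anything falls off the work surface, if the arm or the gripper's body presses on something with over 40 N, if the wrist force passes 120 N, or if a joint passes its speed limit or range.

## Working session

There is one attempt and no reset: what is moved stays moved. The work goes in short steps, Python scripts to look and compute and a tool call to move; the robot and the scene stay as the last step left them, time stands still between calls to the robot, and variables do not carry over. Pictures are saved under pics/ and viewed, at most 10 in all, crops included, and the job is handed in when it is done.

Besides the shell and the picture viewer there is one more tool, called in YAML: its name, and indented under it one key for each argument. play_rows: Moves the arm, as the interface text tells. Its arguments: {"type":"object","properties":{"dp":{"type":"array"},"yaw":{"type":"array"},"gripper":{"type":"number"}},"required":["dp","yaw"]}

```bash
mkdir -p pics
cat > h.py <<'E'
import numpy as np, cv2
from scipy.spatial.transform import Rotation as R
from workcell import ctrl, viewer, ticket, models
def shot(n):
    o=ctrl.get_obs(); p=viewer.get_image(n)
    if 'T' in p: T=np.array(p['T'])
    else:
        W=np.eye(4); W[:3,:3]=R.from_rotvec(o['orientation']).as_matrix(); W[:3,3]=o['ee_pos']; T=W@np.array(p['hand_eye'])
    return p,T
def cloud(p,T):
    z=p['range_z'].astype(float); v,u=np.mgrid[:480,:640]
    X=np.stack([(u-p['cx'])/p['fx']*z,-(v-p['cy'])/p['fy']*z,-z],-1)
    X=X@T[:3,:3].T+T[:3,3]; X[z==0]=np.nan; return X
def save(n,p,c=None,s=1):
    im=p['pixels'][...,::-1]
    if c: im=im[c[1]:c[3],c[0]:c[2]]
    cv2.imwrite(n,cv2.resize(np.ascontiguousarray(im),None,fx=s,fy=s))
E
python3 - <<'E'
from h import *
o=ctrl.get_obs(); print(o['t'],o['orientation'])
a=[]
for n in('scene','top'):
    p,T=shot(n); X=cloud(p,T); print(n,[k for k in p], T.round(1).tolist()); save(f'pics/{n}.png',p); np.savez(n+'.npz',X=X,rgb=p['pixels'],T=T,K=[p['fx'],p['fy'],p['cx'],p['cy']])
    for t in('sander','lug','wedge','tray','ring_clamp','wax_block','wax_tube','flux_bottle'):
        for d in models.landmark_of(p,t)[:2]:
            c,r=map(int,d['location']); print(t,round(d['conf'],2),c,r,X[r,c].round() if 0<=r<480 and 0<=c<640 else '')
E
```

```text
0.0 [-3.10104013e+00 -4.93747267e-01  3.11125046e-04]
scene ['pixels', 'range_z', 'fx', 'fy', 'cx', 'cy', 'T', 'shot'] [[-0.8, -0.3, 0.4, 992.8], [0.5, -0.4, 0.7, 772.7], [-0.0, 0.8, 0.5, 684.2], [0.0, 0.0, 0.0, 1.0]]
sander 0.61 334 317 [631. 252. 101.]
lug 0.7 335 283 [568. 166.  94.]
wedge 0.81 291 210 [ 426. -260.   18.]
wedge 0.81 350 240 [376. -42.  13.]
tray 0.91 256 221 [ 527. -284.    4.]
ring_clamp 0.86 229 229 [ 624. -247.   31.]
wax_block 0.68 258 216 [ 528. -264.   31.]
wax_tube 0.58 468 303 [325. 307.  23.]
flux_bottle 0.73 227 286 [723. -39.  21.]
top ['pixels', 'range_z', 'fx', 'fy', 'cx', 'cy', 'T', 'shot'] [[0.0, 1.0, -0.2, 288.7], [-1.0, 0.0, 0.0, -19.4], [0.0, 0.2, 1.0, 1012.4], [0.0, 0.0, 0.0, 1.0]]
sander 0.95 228 194 [559. 168.  25.]
lug 0.85 222 180 [567. 167.  99.]
lug 0.62 161 312 [313. 287.  35.]
wedge 0.78 330 289 [365. -49.  12.]
wedge 0.59 471 357 [ 233. -332.   17.]
tray 0.61 442 224 [ 501. -279.   29.]
tray 0.46 218 180 [569. 176.  91.]
wax_block 0.85 444 223 [ 504. -285.   25.]
wax_block 0.34 159 312 [312. 287.  48.]
wax_tube 0.69 159 311 [314. 286.  52.]
flux_bottle 0.59 333 131 [689. -50.  60.]
flux_bottle 0.54 219 181 [568. 175.  90.]
```

View pics/top.png

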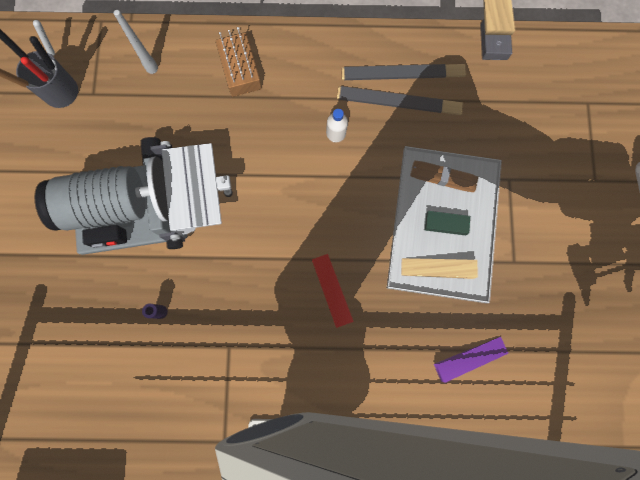

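View pics/scene.png

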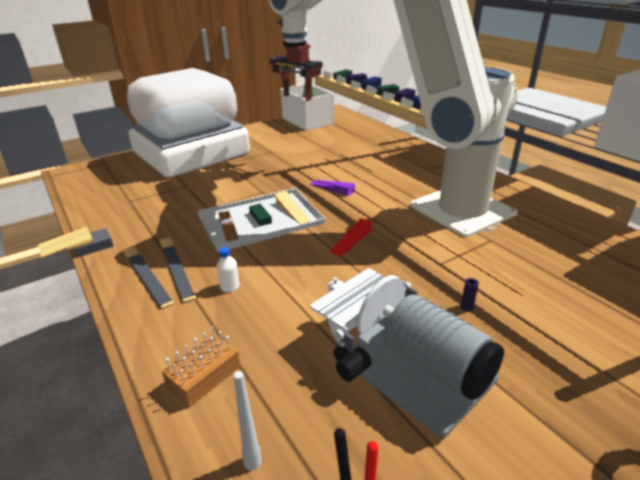

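The top view has three wedge-shaped things: red at (332,290), purple at (470,358) and wooden at (439,268). The wooden one in the steel tray fits the description. The other two are painted and lie on the bench. The sander is at the left with its lug at about (222,183).

Run:
```python
from h import *
p=dict(np.load('top.npz')); X=p['X']; rgb=p['rgb']
save('pics/crop.png',{'pixels':rgb},(380,130,510,310),3)
hsv=cv2.cvtColor(rgb,cv2.COLOR_RGB2HSV)
m=np.zeros((480,640),bool); m[250:286,396:484]=1
s=m&(hsv[...,1]>70)&(hsv[...,2]>120)&(X[...,2]>4)&(X[...,2]<45)
q=X[s]; print(len(q)); (c,sz,a)=cv2.minAreaRect(q[:,:2].astype(np.float32)); print(c,sz,a); print(cv2.boxPoints((c,sz,a)))
A=np.c_[q[:,:2],np.ones(len(q))]; k=np.linalg.lstsq(A,q[:,2],rcond=None)[0]; print('grad',k, 'dir thin',np.degrees(np.arctan2(-k[1],-k[0])))
for y in range(-390,-180,20):
    g=q[abs(q[:,1]-y)<10]; 
    if len(g): print(y,len(g),np.median(g,0).round(1))
# rest front edge
m=np.zeros((480,640),bool); m[140:235,165:222]=1
s=m&(X[...,2]>80)&(X[...,2]<108)&(hsv[...,1]<40)&(hsv[...,2]>130)
q=X[s]; r=cv2.minAreaRect(q[:,:2].astype(np.float32)); print('rest',r,cv2.boxPoints(r))
m=np.zeros((480,640),bool); m[170:200,217:235]=1
q=X[m&(X[...,2]>60)]; print('lug',len(q),np.median(q,0),q.min(0),q.max(0))
```

```text
1297
(412.1112976074219, -272.1547546386719) (147.8456573486328, 36.43412780761719) 88.27177429199219
[[ 391.67313 -345.49454]
 [ 428.09067 -346.59335]
 [ 432.54947 -198.81497]
 [ 396.13193 -197.71616]]
grad [ 3.09547451e-02 -1.75238317e-01 -4.27268570e+01] dir thin 100.01759863677235
-350 60 [ 409.2 -343.    30.5]
-330 184 [ 409.4 -330.3   28.3]
-310 187 [ 410.2 -310.4   24.5]
-290 187 [ 410.8 -290.6   21.2]
-270 183 [ 410.8 -270.    17.7]
-250 170 [ 412.9 -250.6   13.7]
-230 169 [ 413.2 -229.8   10.3]
-210 148 [ 413.2 -210.7    6.9]
-190 9 [ 412.8 -198.9    5. ]
rest ((559.9317626953125, 222.77838134765625), (180.5537872314453, 110.66416931152344), 4.5321574211120605) [[465.56488 270.8039 ]
 [474.3094  160.48575]
 [654.29865 174.75287]
 [645.55414 285.071  ]]
lug 198 [563.27819333 166.25412198  91.15224497] [529.77173992 154.17162846  74.60537252] [580.88032435 178.81898735 105.41265448]
```

View pics/crop.png

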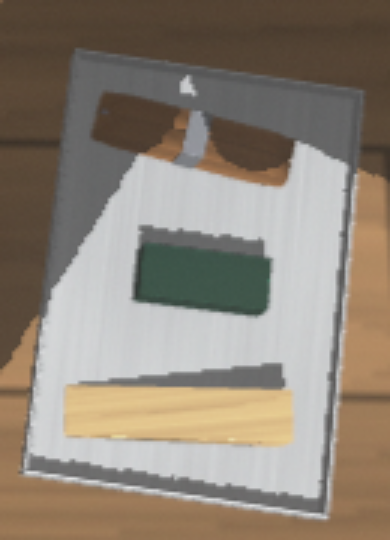

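The crop confirms it: the plain wooden wedge with woodgrain is at the bottom of the tray, with its butt at the right (y≈-346) and its thin end at the left. I'm moving above the butt.

play_rows:
  dp:
    - [22, 26, -7]
    - [22, 26, -7]
    - [22, 26, -7]
    - [22, 26, -7]
    - [22, 26, -7]
    - [22, 26, -7]
    - [22, 26, -7]
    - [22, 26, -7]
  yaw: [7, 7, 7, 7, 7, 7, 7, 7]
  gripper: 0.4

```text
t: 1.57
ee_pos: [371.0, -384.8, 166.6]
orientation: [2.501, 1.9, 0.0]
ft_force: [0.9, 0.1, 0.3]
width: 52.7
grasp_force: 0.0
```

play_rows:
  dp:
    - [20, 27, -7]
    - [20, 27, -7]
    - [0, 0, 0]
    - [0, 0, 0]
    - [0, 0, 0]
  yaw: [7, 7, 0, 0, 0]

```text
t: 1.98
ee_pos: [410.2, -332.4, 152.9]
orientation: [2.259, 2.183, -0.0]
ft_force: [0.1, 1.0, 0.3]
width: 52.9
grasp_force: 0.0
```

Run:
```python
from h import *
o=ctrl.get_obs(); M=R.from_rotvec(o['orientation']).as_matrix(); print(o['t'],o['ee_pos'],o['width'],np.degrees(np.arctan2(M[1,1],M[0,1])),o['ft_force'],o['qpos'])
p,T=shot('wrist'); X=cloud(p,T); save('pics/w1.png',p)
hsv=cv2.cvtColor(p['pixels'],cv2.COLOR_RGB2HSV)
s=(hsv[...,1]>70)&(hsv[...,2]>120)&(X[...,2]>4)&(X[...,2]<40)&(abs(X[...,0]-411)<35)&(abs(X[...,1]+272)<90)
q=X[s]; r=cv2.minAreaRect(q[:,:2].astype(np.float32)); print(len(q),r,cv2.boxPoints(r)); print(T[:3,3])
```

```text
1.9833 [ 410.23919647 -332.41247647  152.90252207] 52.892035071024026 -1.9494860202428697 [0.0525354  1.00966854 0.30279793] [-7.03368247e-01  3.78993139e-01  1.89598284e+00 -3.46143552e-04
  8.66132846e-01 -6.69119083e-01]
9820 ((415.2606506347656, -271.0749206542969), (148.8743896484375, 35.41730880737305), 88.23680877685547) [[ 395.27005 -344.932  ]
 [ 430.67056 -346.02173]
 [ 435.25125 -197.21783]
 [ 399.85074 -196.12811]]
[ 414.2316894  -246.48767644  313.74310059]
```

View pics/w1.png

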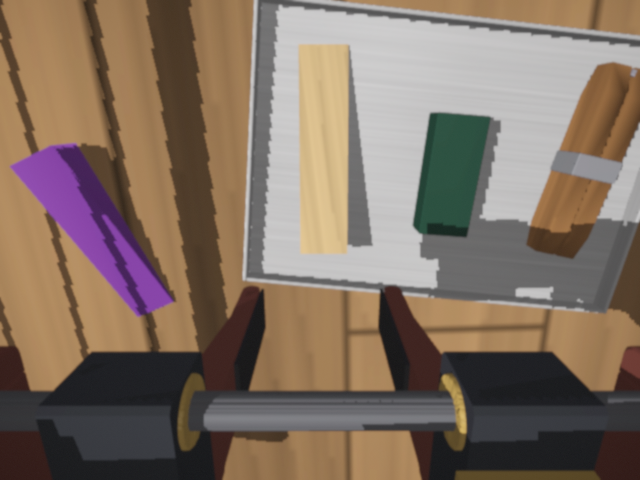

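The wooden wedge at (324,150) is straight ahead of the fingers, aligned with them and clear of the tray walls. I'll descend and grip.

play_rows:
  dp:
    - [2, 1, -30]
    - [0, 0, -30]
    - [0, 0, -30]
    - [0, 0, -25]
    - [0, 0, -15]
    - [0, 0, -10]
    - [0, 0, -5]
    - [0, 0, 0]
  yaw: [0, 0, 0, 0, 0, 0, 0, 0]

```text
t: 2.7
ee_pos: [411.6, -331.7, 7.2]
orientation: [-2.259, -2.182, 0.0]
ft_force: [-0.4, -0.2, 0.6]
width: 52.5
grasp_force: 0.0
```

play_rows:
  dp:
    - [0, 0, 0]
    - [0, 0, 0]
    - [0, 0, 0]
    - [0, 0, 0]
    - [0, 0, 0]
    - [0, 0, 0]
  yaw: [0, 0, 0, 0, 0, 0]
  gripper: 1

```text
t: 3.2
ee_pos: [412.8, -331.7, 8.8]
orientation: [2.256, 2.183, 0.0]
ft_force: [-1.1, -0.7, 6.7]
width: 36.0
grasp_force: 30.0
```

play_rows:
  dp:
    - [0, 0, 10]
    - [0, 0, 20]
    - [0, 0, 25]
    - [0, 0, 25]
    - [0, 0, 25]
    - [0, 0, 0]
    - [0, 0, 0]
  yaw: [0, 0, 0, 0, 0, 0, 0]

```text
t: 3.78
ee_pos: [412.9, -331.6, 114.5]
orientation: [2.255, 2.182, 0.001]
ft_force: [1.0, 0.2, -0.8]
width: 35.7
grasp_force: 30.0
```

play_rows:
  dp:
    - [10, 20, 4]
    - [20, 40, 0]
    - [20, 36, 0]
    - [20, 36, 0]
    - [20, 36, 0]
    - [20, 36, 0]
    - [20, 36, 0]
    - [16, 36, 0]
  yaw: [0, 1, 1, 1, 1, 1, 1, 0]

```text
t: 4.45
ee_pos: [556.9, -55.6, 115.4]
orientation: [-2.138, -2.3, 0.002]
ft_force: [1.0, -0.8, 0.3]
width: 35.8
grasp_force: 30.0
```

play_rows:
  dp:
    - [12, 26, 0]
    - [6, 10, 0]
    - [0, 0, 0]
    - [0, 0, 0]
    - [0, 0, 0]
    - [0, 0, 0]
  yaw: [0, 0, 0, 0, 0, 0]

```text
t: 4.95
ee_pos: [573.8, -23.4, 116.3]
orientation: [-2.142, -2.297, 0.001]
ft_force: [-0.6, -0.2, -0.6]
width: 36.0
grasp_force: 30.0
```

Run:
```python
from h import *
o=ctrl.get_obs(); M=R.from_rotvec(o['orientation']).as_matrix(); print(o['t'],o['ee_pos'],o['width'],np.degrees(np.arctan2(M[1,1],M[0,1])),o['ft_force'])
p,T=shot('wrist'); X=cloud(p,T); save('pics/w2.png',p); np.savez('w2.npz',X=X,rgb=p['pixels'])
for t in('lug','wedge','flux_bottle'):
    for d in models.landmark_of(p,t)[:2]:
        c,r=map(int,d['location']); print(t,round(d['conf'],2),c,r,X[r,c].round(1) if 0<=r<480 and 0<=c<640 else '')
p,T=shot('top'); Y=cloud(p,T)
m=(abs(Y[...,0]-690)<50)&(abs(Y[...,1]+50)<50)&(Y[...,2]>30)&(Y[...,2]<115)
q=Y[m]; print('bottle',len(q),q.min(0),q.max(0))
```

```text
4.95 [573.78401397 -23.35304366 116.30533123] 35.97162788984161 3.985503897205696 [-0.59845529 -0.18987453 -0.5771169 ]
wedge 0.87 322 179 [571.   39.7 125.5]
wedge 0.67 43 254 [375.3 -45.1  12.8]
flux_bottle 0.83 493 292 [695.5 -43.7  31.8]Traceback (most recent call last):
  File "<stdin>", line 9, in <module>
    return umr_minimum(a, axis, None, out, keepdims, initial, where)
ValueError: zero-size array to reduction operation minimum which has no identity
```

View pics/w2.png

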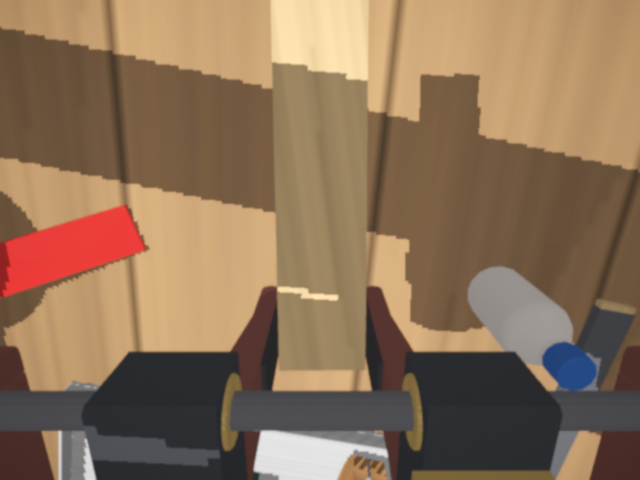

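Run:
```python
from h import *
for n in('top','scene'):
    p,T=shot(n); X=cloud(p,T); rgb=p['pixels']; hsv=cv2.cvtColor(rgb,cv2.COLOR_RGB2HSV)
    for d in models.landmark_of(p,'lug')[:1]:
        u,v=d['location']; 
        # ray to z=95
        dr=T[:3,:3]@np.array([(u-p['cx'])/p['fx'],-(v-p['cy'])/p['fy'],-1]); o=T[:3,3]; print(n,'lug',d['conf'],u,v,(o+dr*(95-o[2])/dr[2]).round(1))
    m=(X[...,2]>84)&(X[...,2]<104)&(X[...,0]>480)&(X[...,0]<650)&(X[...,1]>160)&(X[...,1]<270)
    q=X[m]; e=[]
    for x in range(490,645,5):
        g=q[(abs(q[:,0]-x)<3)]
        if len(g)>5 and abs(x-567)>22: e.append((x,np.percentile(g[:,1],2)))
    e=np.array(e)
    for _ in range(3):
        k=np.polyfit(*e.T,1); r=abs(e[:,1]-np.polyval(k,e[:,0])); e=e[r<max(2,1.5*np.median(r))]
    print(n,'front edge slope deg',np.degrees(np.arctan(k[0])),'y at 568',np.polyval(k,568),len(e),np.median(r))
    m=(abs(X[...,0]-695)<45)&(abs(X[...,1]+48)<40)&(X[...,2]>25)&(X[...,2]<112)
    q=X[m]; 
    if len(q): print('bottle',len(q),q.min(0).round(),q.max(0).round(),np.median(q,0).round())
```

```text
top lug 0.66 219.9 183.9 [560.4 171.5  95. ]
top front edge slope deg -13.349699655447722 y at 568 202.0657214616732 7 1.7544405348766645
scene lug 0.96 334.5 283.7 [571.2 167.9  95. ]
scene front edge slope deg 10.112453215287099 y at 568 182.39654222314897 21 0.6288386980278915
bottle 575 [688. -69.  26.] [731. -35. 108.] [714. -46.  66.]
```

Run:
```python
from h import *
for n in('top','scene'):
    p=np.load(n+'.npz'); X=p['X']; rgb=p['rgb']; hsv=cv2.cvtColor(rgb,cv2.COLOR_RGB2HSV)
    m=(X[...,2]>82)&(X[...,2]<106)&(X[...,0]>470)&(X[...,0]<660)&(X[...,1]>150)&(X[...,1]<300)
    q=X[m]; 
    for lab,f in(('front',lambda g:np.percentile(g,2)),):
        e=np.array([(x,f(q[abs(q[:,0]-x)<3,1])) for x in range(480,656,6) if (abs(q[:,0]-x)<3).sum()>5])
        print(n,e.round(0).tolist())
    m=(X[...,2]>60)&(X[...,2]<106)&(abs(X[...,0]-568)<45)&(X[...,1]<176)&(X[...,1]>140)
    q=X[m]; print('lug pts',len(q),q.min(0).round(),q.max(0).round(),np.median(q,0).round(1))
p=np.load('top.npz'); save('pics/crop2.png',{'pixels':p['rgb']},(130,125,250,265),4)
```

```text
top [[480.0, 174.0], [486.0, 170.0], [492.0, 170.0], [498.0, 171.0], [504.0, 173.0], [510.0, 173.0], [516.0, 173.0], [522.0, 175.0], [528.0, 176.0], [534.0, 177.0], [540.0, 178.0], [546.0, 178.0], [552.0, 167.0], [558.0, 156.0], [564.0, 157.0], [570.0, 157.0], [576.0, 159.0], [582.0, 169.0], [588.0, 186.0], [594.0, 188.0], [600.0, 189.0], [606.0, 190.0], [612.0, 190.0], [618.0, 192.0], [624.0, 192.0], [630.0, 193.0], [636.0, 195.0], [642.0, 194.0], [648.0, 197.0]]
lug pts 176 [524. 154.  75.] [581. 176. 105.] [562.8 164.9  91.2]
scene [[480.0, 174.0], [486.0, 167.0], [492.0, 169.0], [498.0, 171.0], [504.0, 172.0], [510.0, 172.0], [516.0, 174.0], [522.0, 174.0], [528.0, 176.0], [534.0, 176.0], [540.0, 178.0], [546.0, 179.0], [552.0, 173.0], [558.0, 164.0], [564.0, 161.0], [570.0, 160.0], [576.0, 160.0], [582.0, 160.0], [588.0, 187.0], [594.0, 188.0], [600.0, 189.0], [606.0, 190.0], [612.0, 192.0], [618.0, 192.0], [624.0, 193.0], [630.0, 195.0], [636.0, 197.0], [642.0, 196.0], [648.0, 198.0]]
lug pts 122 [524. 155.  79.] [582. 176. 106.] [570.8 168.   94.1]
```

View pics/crop2.png

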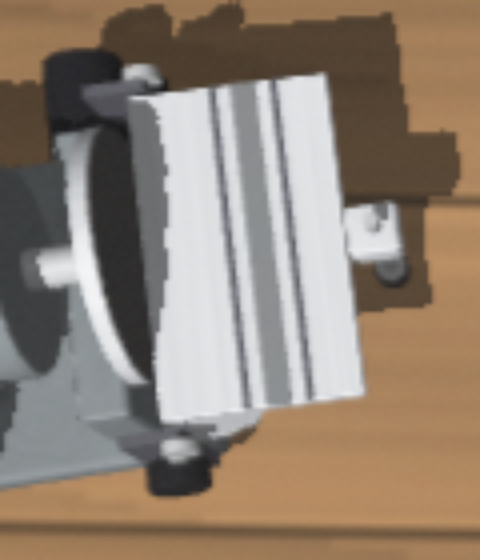

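play_rows:
  dp:
    - [12, 17, 0]
    - [11, 16, 0]
    - [0, 0, -20]
    - [0, 0, -25]
    - [0, 0, -25]
    - [0, 0, -20]
    - [0, 0, -10]
    - [0, 0, 0]
  yaw: [3, 3, 0, 0, 0, 0, 0, 0]

```text
t: 6.07
ee_pos: [596.1, 11.3, 14.5]
orientation: [-2.015, -2.406, 0.004]
ft_force: [-0.5, -0.2, -0.3]
width: 35.8
grasp_force: 30.0
```

play_rows:
  dp:
    - [0, 0, -3]
    - [0, 0, -2]
    - [0, 0, -1]
    - [0, 0, -1]
    - [0, 0, 0]
    - [0, 0, 0]
  yaw: [0, 0, 0, 0, 0, 0]

```text
t: 6.57
ee_pos: [598.1, 11.2, 10.2]
orientation: [2.017, 2.408, 0.001]
ft_force: [0.7, 0.0, -0.2]
width: 35.7
grasp_force: 30.0
```

play_rows:
  dp:
    - [0, 0, -1]
    - [0, 0, -1]
    - [0, 0, -1]
    - [0, 0, 0]
    - [0, 0, 0]
    - [0, 0, 0]
  yaw: [0, 0, 0, 0, 0, 0]

```text
t: 7.07
ee_pos: [597.7, 11.2, 6.6]
orientation: [-2.017, -2.408, 0.0]
ft_force: [-0.1, -0.8, -1.2]
width: 35.5
grasp_force: 30.0
```

play_rows:
  dp:
    - [0, 0, -1]
    - [0, 0, 0]
    - [0, 0, 0]
  yaw: [0, 0, 0]

```text
t: 7.32
ee_pos: [597.9, 11.2, 5.8]
orientation: [2.017, 2.408, 0.0]
ft_force: [0.4, 0.0, 1.1]
width: 35.7
grasp_force: 30.0
```

Run:
```python
from h import *
o=ctrl.get_obs(); M=R.from_rotvec(o['orientation']).as_matrix(); print(o['t'],o['ee_pos'],np.degrees(np.arctan2(M[1,1],M[0,1])),o['ft_force'],o['moment'])
p,T=shot('wrist'); X=cloud(p,T); hsv=cv2.cvtColor(p['pixels'],cv2.COLOR_RGB2HSV)
save('pics/w3.png',p)
```

```text
7.3167 [597.90693973  11.23073763   5.75609919] 10.095610202775607 [0.35225761 0.0464198  1.10363734] [-0.02115591 -0.14086902  0.01887838]
```

View pics/w3.png

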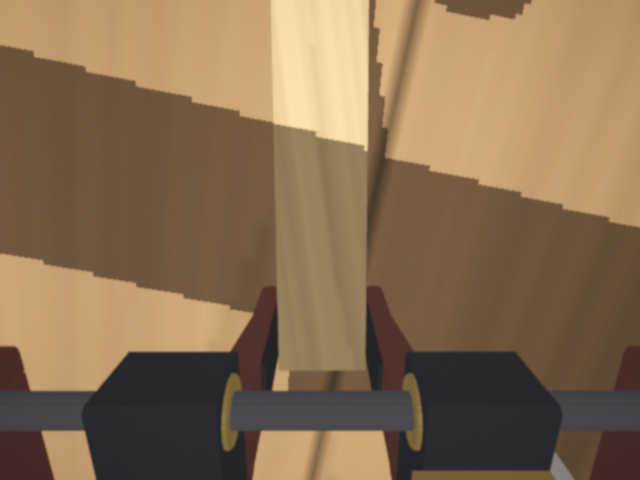

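The wedge lies flat on the bench, aimed at the lug along the machine's axis (10° yaw). I'll push it in small steps while watching the force.

play_rows:
  dp:
    - [-0.7, 3.9, -0.5]
    - [-0.7, 3.9, 0]
    - [-0.7, 3.9, 0]
    - [-0.7, 3.9, 0]
    - [-0.7, 3.9, 0]
    - [-0.7, 3.9, 0]
  yaw: [0, 0, 0, 0, 0, 0]

```text
t: 7.87
ee_pos: [594.1, 34.8, 5.7]
orientation: [2.016, 2.408, 0.001]
ft_force: [0.5, -2.5, 6.0]
width: 35.6
grasp_force: 30.0
```

play_rows:
  dp:
    - [-0.5, 3, 0]
    - [-0.5, 3, 0]
    - [-0.5, 3, 0]
    - [-0.5, 3, 0]
  yaw: [0, 0, 0, 0]

```text
t: 8.2
ee_pos: [592.1, 46.8, 5.7]
orientation: [2.016, 2.408, 0.001]
ft_force: [-0.1, -2.7, 5.5]
width: 36.0
grasp_force: 30.0
```

play_rows:
  dp:
    - [-0.3, 2, 0]
    - [-0.4, 2, 0]
    - [-0.3, 2, 0]
    - [-0.4, 2, 0]
  yaw: [0, 0, 0, 0]

```text
t: 8.53
ee_pos: [591.0, 54.0, 5.7]
orientation: [2.015, 2.407, 0.0]
ft_force: [1.2, -7.4, 4.9]
width: 36.0
grasp_force: 30.0
```

play_rows:
  dp:
    - [-0.3, 2, 0]
    - [-0.4, 2, 0]
    - [-0.3, 2, 0]
    - [-0.4, 2, 0]
  yaw: [0, 0, 0, 0]

```text
t: 8.87
ee_pos: [589.6, 61.8, 5.7]
orientation: [2.016, 2.407, 0.0]
ft_force: [1.3, -7.1, 4.4]
width: 35.4
grasp_force: 30.0
```

play_rows:
  dp:
    - [-0.3, 1.5, 0]
    - [-0.2, 1.5, 0]
    - [-0.3, 1.5, 0]
    - [-0.2, 1.5, 0]
  yaw: [0, 0, 0, 0]

```text
t: 9.2
ee_pos: [588.5, 67.9, 5.7]
orientation: [2.016, 2.407, 0.0]
ft_force: [1.4, -6.7, 4.2]
width: 35.9
grasp_force: 30.0
```

play_rows:
  dp:
    - [-0.2, 1, 0]
    - [-0.2, 1, 0]
    - [-0.2, 1, 0]
    - [0, 0, 0]
  yaw: [0, 0, 0, 0]

```text
t: 9.53
ee_pos: [587.9, 71.2, 5.7]
orientation: [2.016, 2.407, 0.001]
ft_force: [0.4, -5.1, 5.0]
width: 36.0
grasp_force: 30.0
```

play_rows:
  dp:
    - [-0.2, 1, 0]
    - [-0.1, 0.5, 0]
    - [-0.1, 0.5, 0]
  yaw: [0, 0, 0]

```text
t: 9.78
ee_pos: [587.6, 73.0, 5.7]
orientation: [2.016, 2.407, 0.0]
ft_force: [1.8, -6.4, 4.9]
width: 35.9
grasp_force: 30.0
```

play_rows:
  dp:
    - [-0.1, 0.5, 0]
    - [-0.1, 0.5, 0]
    - [-0.1, 0.5, 0]
  yaw: [0, 0, 0]

```text
t: 10.03
ee_pos: [587.3, 74.4, 5.7]
orientation: [2.016, 2.407, 0.0]
ft_force: [1.7, -6.3, 4.3]
width: 35.8
grasp_force: 30.0
```

play_rows:
  dp:
    - [-0.1, 0.5, 0]
    - [-0.1, 0.5, 0]
    - [-0.1, 0.5, 0]
  yaw: [0, 0, 0]

```text
t: 10.28
ee_pos: [587.0, 75.9, 5.7]
orientation: [2.016, 2.407, 0.0]
ft_force: [1.4, -7.7, 5.2]
width: 35.9
grasp_force: 30.0
```

play_rows:
  dp:
    - [-0.1, 0.5, 0]
    - [-0.1, 0.5, 0]
    - [0, 0.3, 0]
  yaw: [0, 0, 0]

```text
t: 10.53
ee_pos: [586.7, 77.2, 5.7]
orientation: [2.016, 2.407, 0.0]
ft_force: [1.1, -7.3, 5.4]
width: 35.5
grasp_force: 30.0
```

play_rows:
  dp:
    - [-0.1, 0.5, 0]
    - [-0.1, 0.5, 0]
    - [0, 0.3, 0]
  yaw: [0, 0, 0]

```text
t: 10.78
ee_pos: [586.5, 78.3, 5.7]
orientation: [2.015, 2.407, -0.0]
ft_force: [1.8, -8.4, 4.1]
width: 36.0
grasp_force: 30.0
```

play_rows:
  dp:
    - [-0.1, 0.4, 0]
    - [-0.1, 0.4, 0]
  yaw: [0, 0]

```text
t: 10.95
ee_pos: [586.5, 78.8, 5.7]
orientation: [2.015, 2.407, -0.0]
ft_force: [2.4, -11.6, 5.0]
width: 35.9
grasp_force: 30.0
```

play_rows:
  dp:
    - [-0.1, 0.4, 0]
    - [-0.1, 0.4, 0]
  yaw: [0, 0]

```text
t: 11.12
ee_pos: [586.4, 79.2, 5.7]
orientation: [2.015, 2.407, -0.001]
ft_force: [2.6, -13.8, 3.9]
width: 35.8
grasp_force: 30.0
```

play_rows:
  dp:
    - [0, 0, 0]
  yaw: [0]

```text
t: 11.2
ee_pos: [586.4, 79.2, 5.7]
orientation: [2.015, 2.407, -0.0]
ft_force: [2.4, -11.9, 5.8]
width: 35.5
grasp_force: 30.0
```

play_rows:
  dp:
    - [0, 0, 0]
    - [0, 0, 0]
    - [0, 0, 0]
    - [0, 0, 0]
    - [0, 0, 0]
    - [0, 0, 0]
  yaw: [0, 0, 0, 0, 0, 0]
  gripper: 0.35

```text
t: 11.7
ee_pos: [585.2, 81.1, 5.1]
orientation: [-2.017, -2.408, 0.0]
ft_force: [-0.2, 0.5, 0.7]
width: 56.9
grasp_force: 0.0
```

play_rows:
  dp:
    - [0, -2, 10]
    - [1, -4, 20]
    - [1, -5, 30]
    - [1, -5, 30]
    - [0, 0, 30]
    - [0, 0, 30]
    - [0, 0, 0]
    - [0, 0, 0]
  yaw: [0, 0, 0, 0, 0, 0, 0, 0]

```text
t: 12.37
ee_pos: [589.6, 64.8, 157.7]
orientation: [2.015, 2.406, 0.005]
ft_force: [0.3, 0.1, -0.7]
width: 56.7
grasp_force: 0.0
```

play_rows:
  dp:
    - [0, -30, 20]
    - [0, -30, 20]
    - [0, -30, 10]
    - [0, -30, 0]
    - [0, 0, 0]
    - [0, 0, 0]
  yaw: [0, 0, 0, 0, 0, 0]

```text
t: 12.87
ee_pos: [587.4, -56.3, 204.0]
orientation: [-2.019, -2.404, 0.002]
ft_force: [-0.7, -0.3, -0.1]
width: 57.3
grasp_force: 0.0
```

Run:
```python
from h import *
o=ctrl.get_obs(); print(o['t'],o['ee_pos'],o['ft_force'])
p,T=shot('wrist'); X=cloud(p,T); save('pics/w4.png',p)
hsv=cv2.cvtColor(p['pixels'],cv2.COLOR_RGB2HSV)
b=X[...,2]; m=(abs(X[...,0]-580)<45)&(X[...,1]>50)&(X[...,1]<140)&(b>5)&(b<45)
q=X[m]; print(len(q), cv2.minAreaRect(q[:,:2].astype(np.float32))); A=np.c_[q[:,:2]-q[:,:2].mean(0),np.ones(len(q))]; print(np.linalg.lstsq(A,q[:,2],rcond=None)[0])
p,T=shot('scene'); X=cloud(p,T); m=(X[...,2]>80)&(X[...,2]<110)&(X[...,0]>490)&(X[...,0]<640)&(X[...,1]>180)&(X[...,1]<225)
Y=np.load('scene.npz')['X']
for C in(Y,X):
    mm=(C[...,2]>80)&(C[...,2]<110)&(C[...,0]>490)&(C[...,0]<640)&(C[...,1]>195)&(C[...,1]<225); q=C[mm]
    A=np.c_[(q[:,:2]-[569,168])@np.array([-.174,.985]),np.ones(len(q))]; print('rest slope',len(q),np.linalg.lstsq(A,q[:,2],rcond=None)[0],np.median(q[:,2]))
```

```text
12.8667 [587.40066529 -56.28467489 204.0004104 ] [-0.65236838 -0.33668576 -0.1435324 ]
3517 ((585.6441650390625, 92.42062377929688), (36.105281829833984, 55.24345016479492), 10.435503959655762)
[ 0.04521118 -0.14412394 23.50136959]
rest slope 709 [6.21805726e-02 9.55530112e+01] 98.0998430437104
rest slope 736 [5.98161822e-03 1.01309340e+02] 101.52603166984784
```

View pics/w4.png

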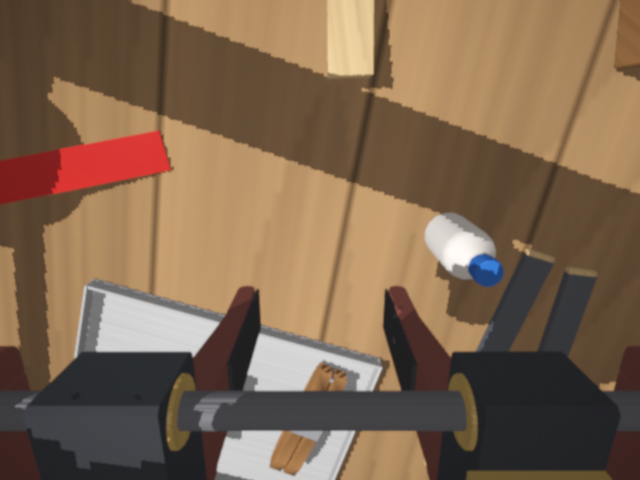

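The wedge (butt at (350,75)) stands at the leg with the hand clear of it. The rest's slope went from 0.062 to 0.006 rad and the bottle is upright. The final push rose about 6 N above the lifting force, so the wedge is tight. I'm handing the job in.

```bash
python3 -c "
from workcell import ticket
print(ticket.close_job())"
```

```text
the job is handed in; nothing more can be done
None
```

The job is handed in (no verdict was returned): the wooden wedge is under the leg's foot and let go, with the rest measured level (about 0.006 rad), the final push about 5–7 N above the lifting force, and no bystander touched that I could see.

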